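# Tag the salt shaker for refilling and present it on the spice carousel

## Task

The salt shaker on the spice carousel needs refilling: hang the steel saddle tag over the small bar right in front of the salt shaker (the shorter container with the domed, perforated top) and let go of it. Then turn the carousel by its centre knob until the salt shaker stands squarely at the front, at the metal pointer on the foot, with the tag still hanging on its bar, and finish while still gripping the knob, holding the turntable still. Leave the egg timer, the sardine tin and the wooden spoon where they are.

Things in the scene. Friction and masses are not known exactly. Their poses are not given: they have to be found in the camera images.
- carousel: Fixed round wooden foot of the spice carousel, 170 mm across, 13 mm high, screwed down. Origin: centre of its underside, on the worktop, on the turning axis. Its -x axis is the FRONT, where a flat steel pointer tongue with a round end sticks out from under the turntable to 163 mm from the axis. Front faces roughly to the robot.
- front_mark (a point): Imaginary point fixed to the foot, straight above the pointer: 110 mm in front of the axis (-x of the foot), 100 mm above the worktop. The salt bar's middle coincides with it when the salt shaker is squarely at the front.
- turntable: Round wooden turntable, 260 mm across, top 30 mm above the worktop; origin on the vertical turning axis at its underside (z 16 mm). Turns either way without stops, light friction (0.06 N m), stays where left. Four bays 90 degrees apart, a jar fixed in each 56 mm from the axis, and outside each jar a bar. The salt shaker's bay lies on its -x axis. The other jars' tops are 136 mm above the worktop.
- salt_shaker: Glass salt shaker with a narrower, domed perforated top, 44 mm across and 90 mm high (top 120 mm above the worktop); the other three containers are alike, straight, flat-capped and taller. Fixed in its bay. Origin: centre of its underside.
- salt_bar (a point): Middle of the bar in front of the salt shaker, on its centre line, 110 mm from the axis, 100 mm above the worktop. The bar is horizontal steel, 10 mm thick (top at 105 mm), 120 mm long between its two end posts. Axes are the turntable's: x towards the axis, y along the bar, z up.
- knob: Round dark wooden knob, 40 mm in diameter, on the turntable's central column and fixed to it; origin on the axis at the knob's underside, 160 mm above the worktop; straight sides from 165 to 192 mm, top at 198 mm. Grip it across from above, with the grip centre about 182 mm above the worktop; jars below end at 136 mm.
- tag: Loose steel tag, about 100 g, heavy legs: inverted U saddle (x: 32 mm outside, channel 24 mm wide narrowing at its roof, 50 mm deep, running along y; 40 mm long in y) and an upright blank tab on top (8 mm thick in x, 40 mm wide in y, 55 to 90 mm above the underside). Stands on its legs. Origin: centre of underside, z up; same after half a turn. Grip the tab across its width (along y).
- tag_saddle (a point): Centre of the underside of the saddle's roof, 50 mm above the tag's underside; rests on the bar's top (105 mm above the worktop) when hung.
- egg_timer: Red kitchen timer, 63 mm across, 53 mm high, stands right of the carousel; leave alone.
- sardine_tin: Flat fish tin, 63x105x26 mm, stands behind the tag; leave alone.
- wooden_spoon: Wooden spoon, 311 mm long, lies at the right near the edge; leave alone.

How it is judged:
By the outcome, as a careful person would: the job done as asked, in the order asked, and still so for the second after the job is handed in, while the arm keeps its last pose, push and grip.
It also fails if it takes over 72 s, if anything falls off the work surface, if the arm or the gripper's body presses on something with over 40 N, if the wrist force passes 120 N, or if a joint passes its speed limit or range.

## Robot

A 7-joint arm with a two-finger parallel gripper is mounted at the origin on a cart in front of the work surface, level with it; the furniture and walls round the work are solid. World frame = base frame: x ahead of the robot, y to its left, z up, the work surface at z = 0. Lengths are in m, angles in rad, forces in N, time in s.
With the tool pointing down it reaches from about 0.425 to 0.975 m from the base axis. Payload 16.7 kg.
Tool frame: the origin (TCP) lies midway between the tips of the shut fingers; the grasp point (between the pads) lies 19 mm behind it; z points along the fingers, y is the line along which they close (so a half turn about z gives the same grasp; the last joint's range is limited). The gripper opens to 85 mm and grips with 20 to 120 N. Pads are 22 mm wide; open, the fingers measure 114 mm over their backs; the gripper's body (76 mm by 85 mm) begins 54 mm behind the grasp point. The pads swing forward as they close: fully open they stand 13 mm farther back than shut.
Start: joints at [1.192, 0.426, 0.074, 1.606, -0.034, 1.111, -0.067], TCP at [0.153, -0.657, 0.231] pointing down, gripper open.
Joint ranges: [-2.85, 2.85], [-0.5, 2.14], [-1.23, 1.37], [0.21, 2.46], [-1.02, 4.16], [0.16, 2.05], [-2.73, 2.73]. Speed limits (rad/s): [1.89, 1.89, 2.39, 2.39, 3.01, 3.01, 3.01].

## Interface

Orientations are given as a rotation vector (axis times angle).
In Python, from bench import r gives the robot as it stands.
- The arm moves only by the tool apply_moves, never from a script. Its argument "increments" is one flat list of numbers, 7 for each row, row after row: the finger opening in m, from 0 to 0.0854, then the shift along the tool's x, y, z in m, then the turn, a rotation vector about the tool's x, y, z in degrees. In form: [gripper, tx, ty, tz, ax, ay, az, gripper, tx, ty, tz, ax, ay, az, ...]. A call has 1 to 10 rows; each row shifts and turns the commanded pose from where the row before left it, along the tool's axes as they then stand; what a row does not reach is not made up. A row lasts 1/12 s, in which the tool goes at most 41.7 mm and 7.16 degrees, less where a joint would pass 70% of its speed; a pose out of reach is approached as far as the arm can. A call with a gripper value outside its range is refused whole. The fingers move at their own pace and stop on an object; the grip force is fixed at half the most. Time passes only in rows, so rows that do not move let the fingers close. It gives the time, the measured TCP pose, the force, the opening and the grip force at its end, in the units of the state.
- r.get_obs(): the state, without advancing time (a new reading comes with each control period).
- r.get_image(name): name is "side" or "top" or "wrist"; returns a dict with "color" (420x560x3 uint8, red, green, blue), "fx", "fy", "cx", "cy" (pixels), "eye" and "orientation" of the camera in the world; the wrist camera has in their place "tool_from_camera" (4x4, takes a point from camera to tool coordinates, whose origin is the TCP and whose axes are the flange's). Camera axes: x right, y down, z forward; pixel columns grow to the right and rows downward; lengths in m; the calibration is good to about 2 mm. A picture is of the moment at which its call begins: read the wrist's pose just before it. There is no depth.
- r.job_done(): hands the job in; it is judged then, once.
The state is a dict: "clock": time; "qpos": joint angles; "qd": joint speeds; "joint_torque": joint torques, N m; "position": TCP position; "tcp_rot": TCP orientation; "ft_force": force on the tool from outside, world axes, zero at the start; "ft_torque": the same for the moment, N m; "grip_width": finger opening in m; "grip_force": force on a finger pad.
Only numpy, scipy, OpenCV 4.12 (cv2) and the standard library are available. Lean on these libraries where they do the work, as an engineer would, in place of code of your own. Each camera call takes 0.05 s, during which the arm holds its last target. There are 200 camera calls.

## Working session

There is one attempt and no reset: what is moved stays moved. The work goes in short steps, Python scripts to look and compute and a tool call to move; the robot and the scene stay as the last step left them, time stands still between calls to the robot, and variables do not carry over. Pictures are saved under pics/ and viewed, at most 10 in all, crops included, and the job is handed in when it is done.

Besides the shell and the picture viewer there is one more tool, called after ">>>" as name(argument=value, ...) on one line, values as JSON. apply_moves: Moves the arm, as the interface text tells. Its arguments: {"type":"object","properties":{"increments":{"type":"array"}},"required":["increments"]}

```bash
mkdir -p pics; ls; python3 - <<'E'
from bench import r
import cv2,numpy as np
o=r.get_obs(); print({k:np.round(v,3) for k,v in o.items()})
for n in("top","side"):
    d=r.get_image(n); cv2.imwrite(f"pics/{n}0.png",d["color"][:,:,::-1]); print(n,d["fx"],d["cx"],d["cy"],d["eye"],d["orientation"])
    np.savez(f"pics/{n}0.npz",**{k:v for k,v in d.items()})
E
```

```text
pics
{'clock': np.float64(0.0), 'qpos': array([ 1.192,  0.427,  0.074,  1.607, -0.034,  1.111, -0.067]), 'qd': array([ 0.   ,  0.001, -0.001, -0.002, -0.   , -0.001,  0.001]), 'joint_torque': array([ 3.0000e-03, -9.4983e+01,  3.7620e+00, -4.6351e+01,  1.9000e-02,
        1.0000e-02,  0.0000e+00]), 'position': array([ 0.153, -0.657,  0.231]), 'tcp_rot': array([-3.12 , -0.358,  0.   ]), 'ft_force': array([0.676, 0.437, 0.043]), 'ft_torque': array([-0.016, -0.02 ,  0.033]), 'grip_force': np.float64(0.0), 'grip_width': np.float64(0.085)}
top 393.2118875378976 281.9734592057583 209.50443281955847 [ 0.44444501 -0.09024074  1.22091354] [-2.18500934  2.14112392 -0.15735657]
side 502.09578843189115 280.3977463354317 217.48479589431898 [-0.39692508  0.60814272  0.90723338] [-1.10336643  2.1751679  -1.17026166]
```

View pics/top0.png

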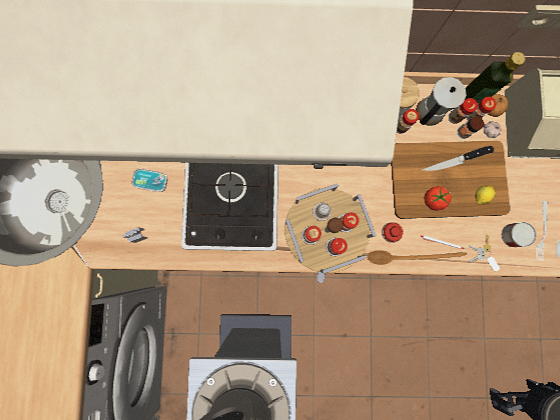

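View pics/side0.png

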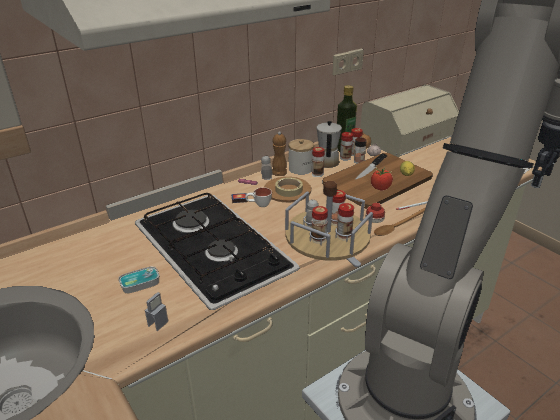

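The top view shows the tag at (134,235), the knob at (335,226), the salt shaker at (322,211) with its bar from (296,200) to (339,186) facing the back, and the pointer at (321,278). In the side view the tag is at (156,310). Next I cast rays.

```bash
cat > h.py <<'E'
import numpy as np,cv2
from scipy.spatial.transform import Rotation as R
from bench import r
def cam(name):
    o=r.get_obs(); d=r.get_image(name)
    if "eye" in d: e=np.array(d["eye"]);M=R.from_rotvec(d["orientation"]).as_matrix()
    else:
        T=np.array(d["tool_from_camera"]);W=R.from_rotvec(o["tcp_rot"]).as_matrix()
        e=o["position"]+W@T[:3,3];M=W@T[:3,:3]
    return d,e,M
def cast(c,u,v,z):
    d,e,M=c; k=M@np.array([(u-d["cx"])/d["fx"],(v-d["cy"])/d["fy"],1]); return e+k*(z-e[2])/k[2]
def proj(c,p):
    d,e,M=c; k=M.T@(np.asarray(p)-e); return d["fx"]*k[0]/k[2]+d["cx"],d["fy"]*k[1]/k[2]+d["cy"]
def two(c1,p1,c2,p2):
    A=[];b=[]
    for (d,e,M),(u,v) in((c1,p1),(c2,p2)):
        k=M@np.array([(u-d["cx"])/d["fx"],(v-d["cy"])/d["fy"],1]);k/=np.linalg.norm(k)
        P=np.eye(3)-np.outer(k,k);A.append(P);b.append(P@e)
    return np.linalg.lstsq(np.vstack(A),np.hstack(b),rcond=None)[0]
def rep(p): # tool-frame translation to p
    o=r.get_obs();return R.from_rotvec(o["tcp_rot"]).as_matrix().T@(np.asarray(p)-o["position"])
E
python3 - <<'E'
from h import *
np.set_printoptions(precision=3,suppress=True)
t=cam("top");s=cam("side")
print(R.from_rotvec(r.get_obs()["tcp_rot"]).as_matrix())
print("knob",two(t,(335,226),s,(330,184)),cast(t,335,226,.198))
print("pointer",cast(t,321,278,.016))
print("salt",cast(t,322,211,.118)); print("bar",cast(t,296,200,.1),cast(t,339,186,.1))
print("tagtop",two(t,(134,235),s,(154,298)),cast(t,134,235,.06))
print("tin",cast(t,150,180,.026)); print("timer",cast(t,392,232,.053))
print("hood",two(t,(391,160),s,(330,8)))
d=cv2.resize(t[0]["color"][205:265,95:175],None,fx=5,fy=5,interpolation=2)
e=cv2.resize(s[0]["color"][270:345,115:195],None,fx=5,fy=5,interpolation=2)[:300]
cv2.imwrite("pics/tag.png",np.hstack([d,e])[:,:,::-1])
w=r.get_image("wrist");print(w["fx"],w["tool_from_camera"])
E
```

```text
[[ 0.974  0.227 -0.   ]
 [ 0.227 -0.974  0.001]
 [-0.    -0.001 -1.   ]]
knob [ 0.536 -0.246  0.195] [ 0.536 -0.246  0.198]
pointer [ 0.393 -0.232  0.016]
salt [ 0.585 -0.221  0.118]
bar [ 0.618 -0.148  0.1  ] [ 0.661 -0.273  0.1  ]
tagtop [0.511 0.32  0.081] [0.509 0.324 0.06 ]
tin [0.681 0.298 0.026]
timer [ 0.534 -0.439  0.053]
hood [ 0.592 -0.26   0.659]
342.6303351462488 [[-0.    -0.961 -0.277  0.069]
 [ 1.    -0.     0.001 -0.   ]
 [-0.001 -0.277  0.961 -0.142]
 [ 0.     0.     0.     1.   ]]
```

View pics/tag.png

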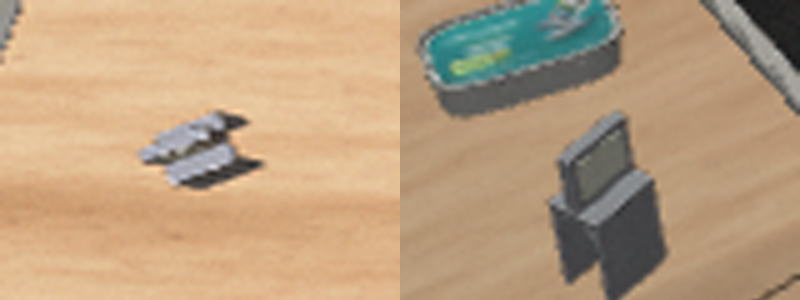

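Both views agree: the tag is near (0.51, 0.32) and the axis is near (0.536, -0.246). The salt bar's radius checks out at 110 mm. Moving towards the tag.

>>> apply_moves(increments=[0.085,0.0314,-0.017,-0.0129,0,0,0,0.085,0.0314,-0.017,-0.0129,0,0,0,0.085,0.0314,-0.017,-0.0129,0,0,0,0.085,0.0314,-0.017,-0.0129,0,0,0,0.085,0.0314,-0.017,-0.0129,0,0,0,0.085,0.0314,-0.017,-0.0129,0,0,0,0.085,0.0314,-0.017,-0.0129,0,0,0,0.085,0.0314,-0.017,-0.0129,0,0,0,0.085,0.0314,-0.017,-0.0129,0,0,0,0.085,0.0314,-0.017,-0.0129,0,0,0])

```text
clock: 1.08
position: [0.4213, -0.4192, 0.3611]
tcp_rot: [3.121, 0.358, 0.0]
ft_force: [-0.3, -1.0, -0.3]
grip_width: 0.0853
grip_force: 0.0
```

>>> apply_moves(increments=[0.085,0.0142,-0.0347,0,0,0,0,0.085,0.0142,-0.0347,0,0,0,0,0.085,0.0142,-0.0347,0,0,0,0,0.085,0.0142,-0.0347,0,0,0,0,0.085,0.0142,-0.0347,0,0,0,0,0.085,0.0142,-0.0347,0,0,0,0,0.085,0.0142,-0.0347,0,0,0,0,0.085,0.0142,-0.0347,0,0,0,0,0.085,0.0142,-0.0347,0,0,0,0,0.085,0.0142,-0.0347,0,0,0,0])

```text
clock: 1.92
position: [0.4797, -0.0487, 0.3606]
tcp_rot: [3.121, 0.358, 0.001]
ft_force: [0.8, -1.0, 0.5]
grip_width: 0.0851
grip_force: 0.0
```

>>> apply_moves(increments=[0.085,0.0113,-0.0354,0.012,0,0,0,0.085,0.0113,-0.0354,0.012,0,0,0,0.085,0.0113,-0.0354,0.012,0,0,0,0.085,0.0113,-0.0354,0.012,0,0,0,0.085,0.0113,-0.0354,0.012,0,0,0,0.085,0.0113,-0.0354,0.012,0,0,0,0.085,0.0113,-0.0354,0.012,0,0,0,0.085,0.0113,-0.0354,0.012,0,0,0,0.085,0.0113,-0.0354,0.012,0,0,0,0.085,0.0113,-0.0354,0.012,0,0,0])

```text
clock: 2.75
position: [0.5097, 0.3216, 0.2397]
tcp_rot: [3.121, 0.358, 0.0]
ft_force: [2.3, -1.8, 0.5]
grip_width: 0.0853
grip_force: 0.0
```

>>> apply_moves(increments=[0.085,0,0,0.015,0,0,-6,0.085,0,0,0.015,0,0,-6,0.085,0,0,0,0,0,0,0.085,0,0,0,0,0,0])

```text
clock: 3.08
position: [0.5095, 0.3195, 0.2099]
tcp_rot: [3.067, 0.678, -0.003]
ft_force: [-0.6, -0.8, 0.3]
grip_width: 0.0851
grip_force: 0.0
```

```bash
python3 - <<'E'
from h import *
np.set_printoptions(precision=3,suppress=True)
o=r.get_obs();print(o["position"],o["tcp_rot"],o["qpos"])
w=cam("wrist");cv2.imwrite("pics/w1.png",w[0]["color"][:,:,::-1])
print(proj(w,(.511,.32,.09)))
E
```

```text
[0.51 0.32 0.21] [ 3.067  0.678 -0.003] [-0.143  0.402 -0.668  1.764  0.279  1.073 -2.044]
(np.float64(278.3671690282583), np.float64(203.15426790939483))
```

View pics/w1.png

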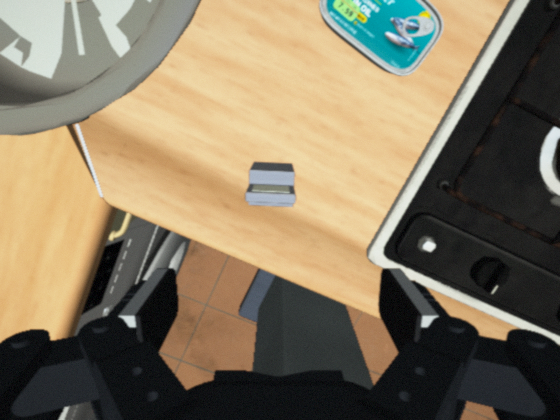

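The wrist view shows the tab's top edge centred near (271,201), almost level in the picture. The roof is above it at rows 170–185.

```bash
python3 - <<'E'
from h import *
np.set_printoptions(precision=4,suppress=True)
w=cam("wrist");im=w[0]["color"][150:220,235:310]
cv2.imwrite("pics/w1c.png",cv2.resize(im,None,fx=8,fy=8,interpolation=0)[:,:,::-1])
p=cast(w,271,201,.09);print(p,rep([p[0],p[1],.061]),np.linalg.norm(cast(w,246.5,201,.09)-cast(w,296,201,.09)))
E
```

```text
[0.5106 0.3261 0.09  ] [ 0.0029 -0.0057  0.1503] 0.03910043954279498
```

View pics/w1c.png

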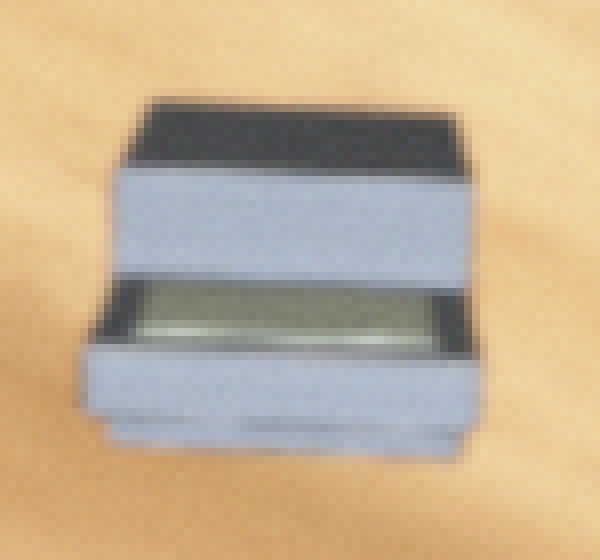

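>>> apply_moves(increments=[0.085,0.005,-0.006,0.02,0,0,0,0.085,0,0,0.03,0,0,2,0.085,0,0,0.03,0,0,0,0.085,0,0,0.03,0,0,0,0.085,0,0,0.025,0,0,0,0.085,0,0,0.015,0,0,0,0.03,0,0,0,0,0,0,0.03,0,0,0,0,0,0,0.03,0,0,0,0,0,0,0.03,0,0,0,0,0,0])

```text
clock: 4.02
position: [0.5128, 0.3282, 0.0624]
tcp_rot: [-3.077, -0.628, -0.004]
ft_force: [-2.5, -3.3, 34.7]
grip_width: 0.039
grip_force: 57.7
```

>>> apply_moves(increments=[0.03,0,0,0,0,0,0,0.03,0,0,0,0,0,0,0.03,0,0,0,0,0,0,0.03,0,0,0,0,0,0])

```text
clock: 4.35
position: [0.5128, 0.3281, 0.0626]
tcp_rot: [-3.077, -0.628, -0.005]
ft_force: [-1.4, -0.7, 10.2]
grip_width: 0.0389
grip_force: 59.5
```

>>> apply_moves(increments=[0.03,0,0,-0.01,0,0,0,0.03,0,0,-0.03,0,0,0,0.03,0,0,-0.04,0,0,0,0.03,0,0,-0.04,0,0,0,0.03,0,0,-0.04,0,0,0,0.03,0,0,-0.03,0,0,0,0.03,0,0,-0.01,0,0,0])

```text
clock: 4.93
position: [0.5127, 0.3289, 0.2671]
tcp_rot: [-3.076, -0.629, -0.011]
ft_force: [0.3, 0.8, -0.9]
grip_width: 0.0389
grip_force: 60.6
```

>>> apply_moves(increments=[0.03,-0.009,0.035,0,0,0,0,0.03,-0.009,0.035,0,0,0,0,0.03,-0.009,0.035,0,0,0,0,0.03,-0.009,0.035,0,0,0,0,0.03,-0.009,0.035,0,0,0,0,0.03,-0.009,0.035,0,0,0,0,0.03,-0.009,0.035,0,0,0,0,0.03,-0.009,0.035,0,0,0,0,0.03,-0.009,0.035,0,0,0,0,0.03,-0.009,0.035,0,0,0,4])

```text
clock: 5.77
position: [0.5661, -0.0315, 0.2614]
tcp_rot: [3.097, 0.523, 0.002]
ft_force: [0.5, 0.4, -1.3]
grip_width: 0.0388
grip_force: 60.6
```

```bash
python3 - <<'E'
from h import *
np.set_printoptions(precision=4,suppress=True)
o=r.get_obs();print(o["position"],o["tcp_rot"],o["qpos"])
s=cam("side");t=cam("top");w=cam("wrist")
a=cv2.resize(s[0]["color"][0:330,200:500],(400,440));b=w[0]["color"]
b=cv2.resize(b,(400,300));b=np.vstack([b,np.zeros((140,400,3),np.uint8)])
cv2.imwrite("pics/v2.png",np.hstack([a,b])[:,:,::-1])
E
```

```text
[ 0.5661 -0.0315  0.2614] [3.0974 0.5235 0.0016] [ 0.384   0.2654 -0.527   1.7915  0.1471  1.1226 -1.4275]
```

View pics/v2.png

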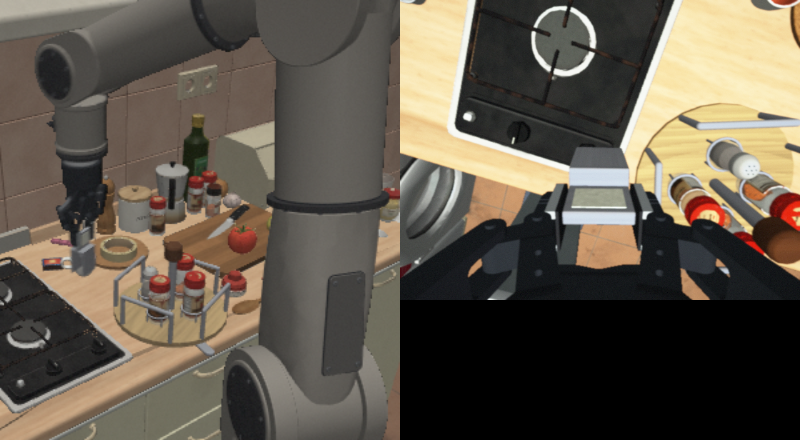

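The tag is held straight. In the wrist view the salt bar runs from about (396,174) to (539,160), full-resolution pixels, above the salt shaker at (485,225). I'll crop this to measure it.

```bash
python3 - <<'E'
from h import *
w=cam("wrist")
cv2.imwrite("pics/v3.png",cv2.resize(w[0]["color"][130:330,360:560],(600,600),interpolation=2)[:,:,::-1])
E
```

```text
(no output)
```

View pics/v3.png

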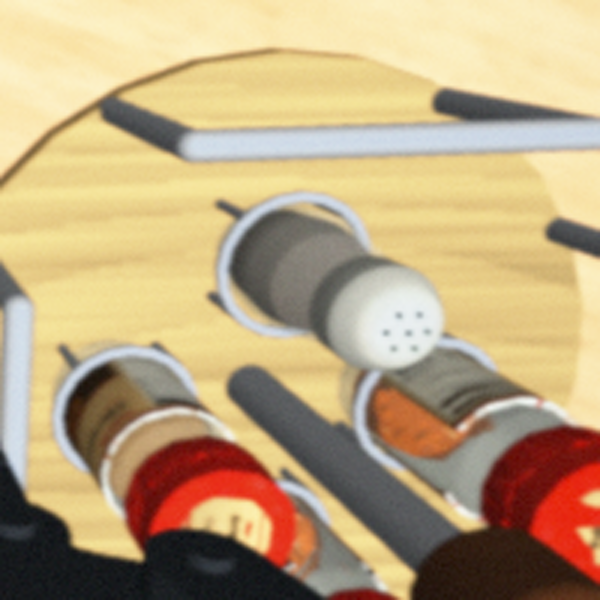

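```bash
python3 - <<'E'
from h import *
np.set_printoptions(precision=4,suppress=True)
w=cam("wrist");g=lambda x,y,z:cast(w,360+x/3-.33,130+y/3-.33,z)
a,b=g(185,145,.105),g(598,132,.105);u=(b-a)[:2]/np.linalg.norm((b-a)[:2])
print("left end",a,"right part",b,"bar ang",np.degrees(np.arctan2(u[1],u[0])))
n=np.array([-u[1],u[0]]);ax=np.array([.536,-.246])
print("dist axis",n@(a[:2]-ax),"mid by axis",a[:2]+u*(u@(ax-a[:2])),"mid by end(65)",a[:2]+u*.065)
m=g(403,330,.12);print("dome",m,"mid by dome",m[:2]+n*.054,"rad",np.linalg.norm(m[:2]-ax))
o=r.get_obs();print(o["position"]);Rm=R.from_rotvec(o["tcp_rot"]).as_matrix();print(np.degrees(np.arctan2(Rm[1,1],Rm[0,1])))
E
```

```text
left end [ 0.6216 -0.1447  0.105 ] right part [ 0.6643 -0.2571  0.105 ] bar ang -69.19546259272144
dist axis 0.11602638434493906 mid by axis [ 0.6445 -0.2048] mid by end(65) [ 0.6447 -0.2054]
dome [ 0.5931 -0.222   0.12  ] mid by dome [ 0.6436 -0.2028] rad 0.0619704343215689
[ 0.5661 -0.0292  0.2609]
-70.87893276689371
```

>>> apply_moves(increments=[0.03,0.0028,0.032,0.0077,0,0,-1.5,0.03,0.0028,0.032,0.0077,0,0,0,0.03,0.0028,0.032,0.0077,0,0,0,0.03,0.0028,0.032,0.0077,0,0,0,0.03,0.0028,0.032,0.0077,0,0,0,0.03,0.0028,0.032,0.0077,0,0,0,0.03,0,0,0.015,0,0,0,0.03,0,0,0.01,0,0,0,0.03,0,0,0,0,0,0,0.03,0,0,0,0,0,0])

```text
clock: 6.85
position: [0.6487, -0.2016, 0.1892]
tcp_rot: [-3.089, -0.566, 0.001]
ft_force: [0.2, 0.6, -0.7]
grip_width: 0.0386
grip_force: 60.8
```

```bash
python3 - <<'E'
from h import *
np.set_printoptions(precision=4,suppress=True)
o=r.get_obs();print(o["position"],o["tcp_rot"],o["qpos"])
w=cam("wrist");s=cam("side")
c=proj(s,(.644,-.205,.12));print(c);x,y=int(c[0]),int(c[1])
a=cv2.resize(s[0]["color"][y-100:y+90,x-60:x+60],(379,600),interpolation=2)
x0,y0=x-60,y-100;print(x0,y0,600/190)
b=cv2.resize(w[0]["color"][130:420,80:480],(420,305));b=np.vstack([b,np.zeros((295,420,3),np.uint8)])
cv2.imwrite("pics/v4.png",np.hstack([a,b])[:,:,::-1]);cv2.imwrite("pics/w4.png",w[0]["color"])
E
```

```text
[ 0.6487 -0.2016  0.1892] [-3.089  -0.5659  0.0007] [ 0.5166  0.5041 -0.4307  1.6103  0.2298  1.0786 -1.1846]
(np.float64(295.59307401339225), np.float64(195.2667693034175))
235 95 3.1578947368421053
```

View pics/v4.png

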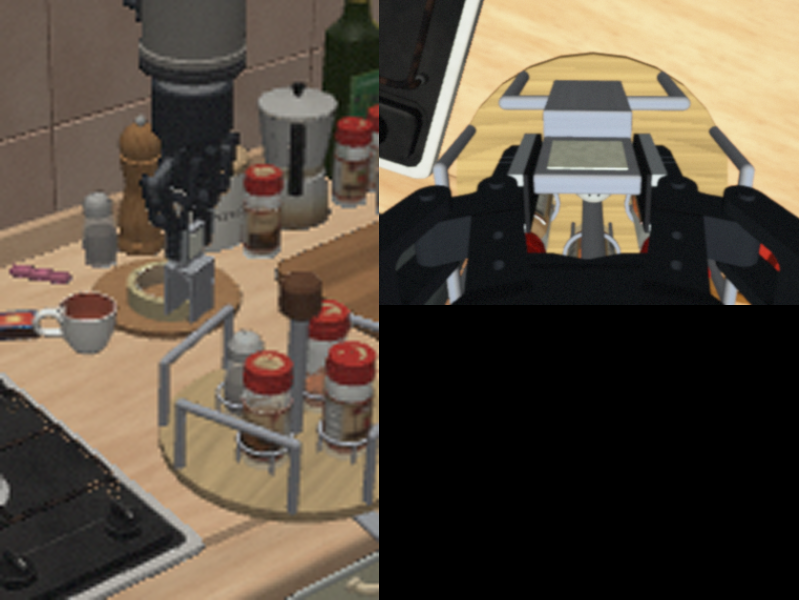

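The wrist view shows the bar on both sides of the tag, parallel to it, with its ends at composite (500,103) and (690,103). I'll measure it at full resolution.

```bash
python3 - <<'E'
from h import *
np.set_printoptions(precision=4,suppress=True)
w=cam("wrist");im=w[0]["color"].astype(int)
m=(im[:,:,2]-im[:,:,0]>8)&(im.sum(2)>380)
pts=[]
for c in list(range(205,240,5))+list(range(325,365,5)):
    rows=[v for v in range(210,250) if m[v,c]]
    pts.append((c,np.mean(rows) if rows else -1,len(rows)))
print(pts)
sel=m[215:240];cols=np.where(sel.sum(0)>=4)[0];print(cols.min(),cols.max())
P=np.array([p[:2] for p in pts if p[1]>0 and p[2]>5]);k=np.polyfit(*P.T,1);print(k)
l,rr=cols.min(),cols.max()
a,b=[cast(w,c,np.polyval(k,c),.105) for c in(l,rr)]
print(a,b,"len",np.linalg.norm(a-b),"mid",(a+b)/2,"tool",rep((a+b)/2));u=b-a
print(np.degrees(np.arctan2(u[1],u[0])))
E
```

```text
[(205, np.float64(228.0), 9), (210, np.float64(227.5), 10), (215, np.float64(228.0), 9), (220, np.float64(227.88888888888889), 9), (225, np.float64(228.0), 9), (230, np.float64(228.0), 9), (235, np.float64(228.5), 8), (325, np.float64(228.5), 8), (330, np.float64(228.5), 8), (335, np.float64(228.5), 8), (340, np.float64(228.5), 8), (345, np.float64(228.5), 8), (350, np.float64(228.0), 9), (355, np.float64(228.5), 8), (360, np.float64(228.5), 8)]
195 372
[  0.0037 227.1587]
[ 0.6222 -0.1505  0.105 ] [ 0.6654 -0.2665  0.105 ] len 0.12372811366682766 mid [ 0.6438 -0.2085  0.105 ] tool [-0.0073  0.0035  0.0855]
-69.52973248828943
```

```bash
python3 - <<'E'
from h import *
np.set_printoptions(precision=4,suppress=True)
w=cam("wrist");im=w[0]["color"].astype(int)
print(im[214:242,[215,350]].sum(2).T)
print("tag col 285",list(zip(range(200,335,2),im[200:335:2,285].sum(1))))
for v,z in((228,.105),(228,.1)): print(rep(cast(w,285,v,z)))
E
```

```text
[[355 409 461 479 492 475 404 369 429 501 548 567 591 577 587 583 576 575
  537 482 468 526 545 530 522 514 513 491]
 [213 247 320 399 466 493 477 403 400 472 532 566 569 587 580 576 586 581
  558 505 488 519 546 548 531 542 525 513]]
tag col 285 [(200, np.int64(553)), (202, np.int64(558)), (204, np.int64(542)), (206, np.int64(369)), (208, np.int64(237)), (210, np.int64(241)), (212, np.int64(236)), (214, np.int64(233)), (216, np.int64(229)), (218, np.int64(244)), (220, np.int64(238)), (222, np.int64(238)), (224, np.int64(239)), (226, np.int64(241)), (228, np.int64(238)), (230, np.int64(241)), (232, np.int64(232)), (234, np.int64(262)), (236, np.int64(523)), (238, np.int64(592)), (240, np.int64(581)), (242, np.int64(577)), (244, np.int64(578)), (246, np.int64(573)), (248, np.int64(578)), (250, np.int64(575)), (252, np.int64(580)), (254, np.int64(590)), (256, np.int64(588)), (258, np.int64(582)), (260, np.int64(391)), (262, np.int64(240)), (264, np.int64(355)), (266, np.int64(395)), (268, np.int64(384)), (270, np.int64(403)), (272, np.int64(386)), (274, np.int64(386)), (276, np.int64(381)), (278, np.int64(376)), (280, np.int64(394)), (282, np.int64(386)), (284, np.int64(389)), (286, np.int64(374)), (288, np.int64(410)), (290, np.int64(690)), (292, np.int64(286)), (294, np.int64(241)), (296, np.int64(401)), (298, np.int64(559)), (300, np.int64(583)), (302, np.int64(595)), (304, np.int64(595)), (306, np.int64(581)), (308, np.int64(580)), (310, np.int64(586)), (312, np.int64(579)), (314, np.int64(493)), (316, np.int64(619)), (318, np.int64(627)), (320, np.int64(556)), (322, np.int64(278)), (324, np.int64(225)), (326, np.int64(231)), (328, np.int64(213)), (330, np.int64(237)), (332, np.int64(218)), (334, np.int64(232))]
[-0.0071  0.0045  0.0854]
[-0.0088  0.0046  0.0904]
```

```bash
python3 - <<'E'
from h import *
np.set_printoptions(precision=4,suppress=True)
w=cam("wrist")
for v,z in((206.5,.127),(235.5,.182),(305,.217),(227.5,.105)): print(v,rep(cast(w,285,v,z)))
im=w[0]["color"].astype(int);print("tab row",np.where((im[305,230:345].sum(1)>450))[0][[0,-1]]+230)
print("leg row220", [(c,int(im[220,c].sum())) for c in range(236,256,2)],[(c,int(im[220,c].sum())) for c in range(305,330,2)])
E
```

```text
206.5 [0.0144 0.004  0.0632]
235.5 [0.0153 0.0029 0.0082]
305 [-0.      0.0023 -0.0268]
227.5 [-0.0067  0.0046  0.0852]
tab row [230 344]
leg row220 [(236, 419), (238, 433), (240, 407), (242, 302), (244, 234), (246, 236), (248, 233), (250, 239), (252, 233), (254, 244)] [(305, 244), (307, 242), (309, 229), (311, 241), (313, 238), (315, 328), (317, 393), (319, 400), (321, 400), (323, 396), (325, 373), (327, 406), (329, 438)]
```

>>> apply_moves(increments=[0.03,-0.006,0.0035,0,0,0,0,0.03,0,0,0,0,0,0,0.03,0,0,0.01,0,0,0,0.03,0,0,0.015,0,0,0,0.03,0,0,0.015,0,0,0,0.03,0,0,0.015,0,0,0,0.03,0,0,0.01,0,0,0,0.03,0,0,0,0,0,0,0.03,0,0,0,0,0,0])

```text
clock: 7.85
position: [0.6442, -0.2092, 0.1236]
tcp_rot: [-3.09, -0.562, 0.001]
ft_force: [0.1, -0.6, 0.1]
grip_width: 0.0387
grip_force: 60.8
```

>>> apply_moves(increments=[0.03,0,0,0.003,0,0,0,0.03,0,0,0.002,0,0,0,0.03,0,0,0,0,0,0,0.03,0,0,0,0,0,0])

```text
clock: 8.18
position: [0.6446, -0.2093, 0.1195]
tcp_rot: [3.091, 0.562, 0.001]
ft_force: [0.2, -0.3, -0.5]
grip_width: 0.0386
grip_force: 60.8
```

>>> apply_moves(increments=[0.03,0,0,0.0015,0,0,0,0.03,0,0,0.001,0,0,0,0.03,0,0,0,0,0,0,0.03,0,0,0,0,0,0])

```text
clock: 8.52
position: [0.6449, -0.2095, 0.1175]
tcp_rot: [3.09, 0.561, 0.002]
ft_force: [-1.7, -0.7, 6.7]
grip_width: 0.0387
grip_force: 61.8
```

The tag touched at the expected height (TCP 0.1175 m). Releasing and lifting.

>>> apply_moves(increments=[0.044,0,0,0,0,0,0,0.05,0,0,0,0,0,0,0.06,0,0,0,0,0,0,0.06,0,0,0,0,0,0,0.06,0,0,0,0,0,0,0.06,0,0,-0.005,0,0,0,0.06,0,0,-0.015,0,0,0,0.06,0,0,-0.025,0,0,0,0.06,0,0,-0.03,0,0,0,0.06,0,0,-0.03,0,0,0])

```text
clock: 9.35
position: [0.6441, -0.2091, 0.2229]
tcp_rot: [-3.09, -0.562, 0.001]
ft_force: [0.4, 0.2, 0.3]
grip_width: 0.0603
grip_force: 0.0
```

```bash
python3 - <<'E'
from h import *
np.set_printoptions(precision=4,suppress=True)
o=r.get_obs();print(o["position"],o["tcp_rot"],o["qpos"],o["grip_width"])
w=cam("wrist");s=cam("side")
a=cv2.resize(s[0]["color"][150:270,260:390],(390,360),interpolation=2)
b=cv2.resize(w[0]["color"],(400,300));b=np.vstack([b,np.zeros((60,400,3),np.uint8)])
cv2.imwrite("pics/v5.png",np.hstack([a,b])[:,:,::-1])
E
```

```text
[ 0.6441 -0.2091  0.2229] [-3.0903 -0.5621  0.001 ] [ 0.5332  0.4714 -0.4355  1.5833  0.2125  1.1349 -1.1617] 0.060277444573519384
```

View pics/v5.png

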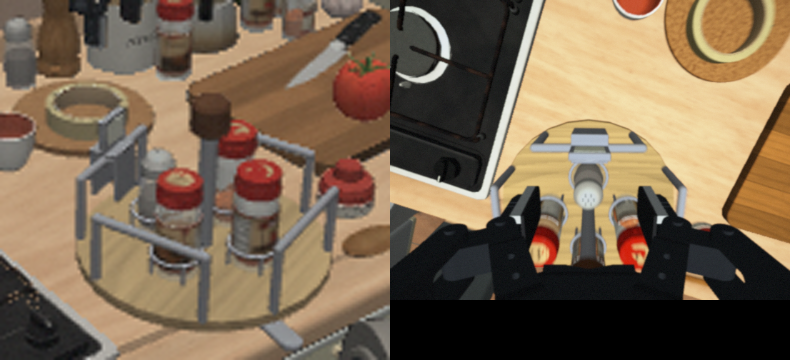

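The tag hangs level on the salt bar, seen in both views. I retreat over the knob and measure it.

>>> apply_moves(increments=[0.082,-0.01,0,-0.003,0,0,0,0.082,-0.03,0,-0.007,0,0,0,0.082,-0.03,0,-0.01,0,0,0,0.082,-0.03,0,-0.015,0,0,0,0.082,-0.0115,0,-0.015,0,0,0,0.082,0,0,0,0,0,0,0.082,0,0,0,0,0,0])

```text
clock: 10.03
position: [0.5392, -0.2492, 0.272]
tcp_rot: [3.091, 0.559, 0.001]
ft_force: [0.1, -0.3, -0.3]
grip_width: 0.082
grip_force: 0.0
```

```bash
python3 - <<'E'
from h import *
np.set_printoptions(precision=4,suppress=True)
o=r.get_obs();print(o["position"],o["qpos"])
w=cam("wrist");im=w[0]["color"].astype(int);c=proj(w,(.539,-.247,.198));print(c)
print(proj(w,(.539,-.227,.198)),proj(w,(.559,-.247,.198)))
hsv=cv2.cvtColor(w[0]["color"],cv2.COLOR_RGB2HSV)
m=((hsv[:,:,2]<140)&(hsv[:,:,1]>80)&(hsv[:,:,0]<18)).astype(np.uint8)
x,y=int(c[0]),int(c[1])
n,l,st,ce=cv2.connectedComponentsWithStats(m);
for i in range(1,n):
    if st[i,4]>300:print(st[i],ce[i])
t=w[0]["color"]
T=cam("top")[0]["color"];T=cv2.resize(T[180:300,275:395],(360,360),interpolation=2)
cv2.imwrite("pics/v6.png",np.hstack([cv2.resize(t,(440,330)),T[:330]])[:,:,::-1])
E
```

```text
[ 0.5392 -0.2492  0.272 ] [ 0.686   0.2925 -0.4441  1.7237  0.1365  1.1552 -1.0095]
(np.float64(274.6981679638922), np.float64(222.31079157895195))
(np.float64(246.06134408758106), np.float64(212.12680402160484)) (np.float64(285.47525646697255), np.float64(194.64673963201827))
[ 457    0  103  208 1908] [503.5886  99.228 ]
[205 169  37  40 345] [229.2638 180.7391]
[548 180  12  45 370] [554.6946 202.6135]
[ 247  184   57   66 2832] [275.4096 215.4336]
[224 266 171 123 446] [346.6525 345.8901]
```

The knob centre agrees with (0.539, -0.247). Now I measure the pointer's direction by masks in both views.

```bash
python3 - <<'E'
from h import *
np.set_printoptions(precision=4,suppress=True,linewidth=200)
ax=np.array([.539,-.247])
for n in("side","top"):
    c=cam(n);S=cv2.cvtColor(c[0]["color"],cv2.COLOR_RGB2HSV)
    u,v=map(int,proj(c,(.385,-.232,.014)));print(n,u,v)
    print("S\n",S[v-9:v+8,u-10:u+11,1]);
    print("V\n",S[v-9:v+8,u-10:u+11,2])
    print("r150:",[tuple(np.round(proj(c,(ax[0]+.15*np.cos(a),ax[1]+.15*np.sin(a),.014)),1)) for a in np.radians([170,174,178])])
E
```

```text
side 357 261
S
 [[94 91 64  6  9 22 96 95 93 90 92 93 93 91 90 89 89 89 90 85 87]
 [93 93 78  6  6 17 92 91 91 89 95 94 90 90 88 90 87 83 87 90 93]
 [92 91 90 73  6 54 91 92 90 88 87 84 86 90 88 85 84 88 90 93 96]
 [89 92 97 85 76 94 89 93 88 88 89 89 85 86 84 87 94 94 95 91 92]
 [89 92 98 93 90 80 63 85 87 88 86 83 84 87 92 95 95 94 93 91 90]
 [89 87 73 26 19  7  7 34 83 84 82 85 90 92 93 96 92 91 91 91 88]
 [31  2 14 14  9 10  7  7 28 85 89 93 92 93 95 92 89 87 90 89 87]
 [ 3  6 11 10 10  9  9  9  7 28 83 94 93 91 91 91 84 86 89 85 87]
 [85 36  4  7 12 10  9 10  9  7  5 76 87 88 90 89 82 86 83 83 80]
 [86 84 38  7  7 12 10 10  7  9 10  4 64 82 85 88 87 85 83 86 85]
 [88 89 90 39  7  7 10 14 12  9  7  9  5 37 84 85 80 84 86 85 81]
 [90 91 90 90 60  5  9 12 12  8 12 10 10  5 83 83 82 87 84 33 11]
 [92 89 88 88 85 48 10 10 10 12 13 10 12  6 86 85 84 29 15  9  9]
 [86 87 87 84 84 84 49  6 16 12 17 15  9 34 84 33 10 11 11  7 10]
 [84 82 84 84 83 83 80 46  3  9  9  6  9  4 11 11 10 14 10 30 39]
 [88 86 83 87 83 86 85 87 71 69 46 11 11 12 10  7 10 26 42 39 41]
 [85 83 89 87 85 86 86 83 85
[... 4053 characters left out ...]
0 185 188 192 169 163 163 166 164 167 168 173 124]
 [161 159 151 148 159 167 167 141 162 190 192 164 165 165 165 168 167 168 170 169 123]
 [161 161 150 142 161 171 169 164 168 161 168 168 166 163 165 168 164 167 168 171 126]
 [163 159 149 139 158 164 169 166 165 165 162 167 164 161 165 166 164 164 166 172 129]
 [160 162 149 149 158 165 167 162 164 163 163 165 166 167 164 168 166 168 169 173 129]
 [166 163 151 152 162 167 166 162 164 166 164 163 160 165 167 165 166 169 163 169 131]
 [162 161 155 150 157 165 166 168 166 159 161 166 166 163 168 167 167 166 168 174 133]]
r150: [(np.float64(317.4), np.float64(278.6)), (np.float64(320.8), np.float64(279.1)), (np.float64(324.2), np.float64(279.4))]
```

>>> apply_moves(increments=[0.082,0.0007,-0.002,0,0,0,0,0.082,0,0,0.025,0,0,0,0.082,0,0,0.03,0,0,0,0.082,0,0,0.03,0,0,0,0.082,0,0,0.02,0,0,0,0.082,0,0,0.003,0,0,0,0.082,0,0,0,0,0,0])

```text
clock: 10.82
position: [0.5397, -0.2456, 0.1624]
tcp_rot: [-3.089, -0.563, 0.003]
ft_force: [-0.1, -0.1, 0.6]
grip_width: 0.0817
grip_force: 0.0
```

>>> apply_moves(increments=[0.03,0,0,0,0,0,0,0.03,0,0,0,0,0,0,0.03,0,0,0,0,0,0,0.03,0,0,0,0,0,0,0.03,0,0,0,0,0,0,0.03,0,0,0,0,0,0])

```text
clock: 11.32
position: [0.5409, -0.247, 0.1653]
tcp_rot: [3.089, 0.561, 0.003]
ft_force: [-1.6, -1.3, 9.4]
grip_width: 0.038
grip_force: 59.7
```

```bash
python3 - <<'E'
from h import *
np.set_printoptions(precision=4,suppress=True)
o=r.get_obs();print(o["position"],o["qpos"],o["grip_width"],o["ft_force"],o["ft_torque"])
s=cam("side");t=cam("top")
for n,c,pts in(("side",s,((354.4,261),(356.5,263))),("top",t,((320.3,279),(320.6,275)))):
  for p in pts:
    q=cast(c,*p,.015);
    for ax in((.5397,-.2456),(.536,-.246),(.539,-.247)):
        d=q[:2]-ax;print(n,q,np.linalg.norm(d).round(4),np.degrees(np.arctan2(d[1],d[0])).round(2))
E
```

```text
[ 0.5409 -0.247   0.1653] [ 0.661   0.3944 -0.4285  1.8346  0.1983  0.9518 -1.0651] 0.038045125214177085 [-1.5901 -1.276   9.4358] [-0.3348  0.2646  0.0158]
side [ 0.3929 -0.2254  0.015 ] 0.1482 172.15
side [ 0.3929 -0.2254  0.015 ] 0.1446 171.8
side [ 0.3929 -0.2254  0.015 ] 0.1477 171.58
side [ 0.3826 -0.2239  0.015 ] 0.1586 172.13
side [ 0.3826 -0.2239  0.015 ] 0.155 171.79
side [ 0.3826 -0.2239  0.015 ] 0.1581 171.59
top [ 0.3902 -0.2297  0.015 ] 0.1503 173.92
top [ 0.3902 -0.2297  0.015 ] 0.1467 173.61
top [ 0.3902 -0.2297  0.015 ] 0.1498 173.36
top [ 0.4022 -0.2305  0.015 ] 0.1383 173.74
top [ 0.4022 -0.2305  0.015 ] 0.1347 173.4
top [ 0.4022 -0.2305  0.015 ] 0.1378 173.13
```

The grip puts the axis at (0.541, -0.247), which matches the bar-based estimate. Front is about 172.5° and salt is at 20.5°, so I turn 152° with ramps.

>>> apply_moves(increments=[0.03,0,0,0,0,0,-1,0.03,0,0,0,0,0,-2,0.03,0,0,0,0,0,-4,0.03,0,0,0,0,0,-5,0.03,0,0,0,0,0,-6,0.03,0,0,0,0,0,-6,0.03,0,0,0,0,0,-6,0.03,0,0,0,0,0,-6,0.03,0,0,0,0,0,-6,0.03,0,0,0,0,0,-6])

```text
clock: 12.25
position: [0.5406, -0.2468, 0.1653]
tcp_rot: [2.589, 1.775, 0.001]
ft_force: [-4.3, 0.7, 11.2]
grip_width: 0.0379
grip_force: 59.9
```

>>> apply_moves(increments=[0.03,0,0,0,0,0,-6,0.03,0,0,0,0,0,-6,0.03,0,0,0,0,0,-6,0.03,0,0,0,0,0,-6,0.03,0,0,0,0,0,-6,0.03,0,0,0,0,0,-6,0.03,0,0,0,0,0,-6,0.03,0,0,0,0,0,-6,0.03,0,0,0,0,0,-6,0.03,0,0,0,0,0,-6])

```text
clock: 13.08
position: [0.5402, -0.2468, 0.1653]
tcp_rot: [1.355, 2.833, -0.002]
ft_force: [-8.1, 1.8, 14.9]
grip_width: 0.0378
grip_force: 60.3
```

>>> apply_moves(increments=[0.03,0,0,0,0,0,-6,0.03,0,0,0,0,0,-6,0.03,0,0,0,0,0,-6,0.03,0,0,0,0,0,-6,0.03,0,0,0,0,0,-6,0.03,0,0,0,0,0,-5,0.03,0,0,0,0,0,-4,0.03,0,0,0,0,0,-3,0.03,0,0,0,0,0,-2,0.03,0,0,0,0,0,0])

```text
clock: 13.92
position: [0.54, -0.247, 0.1653]
tcp_rot: [0.2, 3.135, -0.002]
ft_force: [-10.1, 0.2, 20.2]
grip_width: 0.0377
grip_force: 60.8
```

```bash
python3 - <<'E'
from h import *
np.set_printoptions(precision=4,suppress=True)
o=r.get_obs();print(o["position"],o["tcp_rot"],2*np.degrees(np.arctan2(o["tcp_rot"][1],o["tcp_rot"][0])),o["qpos"],o["ft_torque"])
s=cam("side");t=cam("top")
cv2.imwrite("pics/v7.png",np.hstack([cv2.resize(s[0]["color"][160:280,265:385],(400,400),interpolation=2),cv2.resize(t[0]["color"][180:300,275:395],(400,400),interpolation=2)])[:,:,::-1])
E
```

```text
[ 0.54   -0.247   0.1653] [ 0.2003  3.135  -0.0024] 172.68867063129446 [ 1.0697  0.5499 -0.9982  1.8118  0.5257  1.0719  1.3189] [0.6135 2.0525 0.0781]
```

View pics/v7.png

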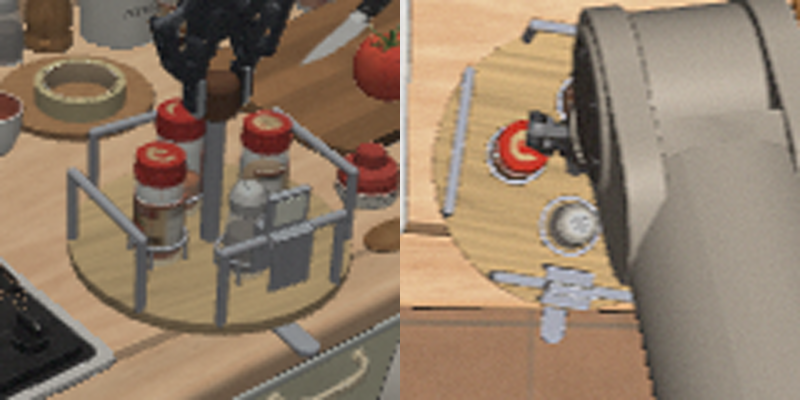

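The tag still hangs on its bar, and the salt shaker faces the pointer. I check the angle of each against the pointer within the same view.

```bash
python3 - <<'E'
from h import *
np.set_printoptions(precision=4,suppress=True)
s=cam("side");t=cam("top");ax=np.array([.540,-.247])
an=lambda d:np.degrees(np.arctan2(d[1],d[0])).round(2)
f=lambda c,x0,y0,x,y,z:cast(c,x0+x*.3-.35,y0+y*.3-.35,z)[:2]
a,b=f(s,265,160,221,256,.102),f(s,265,160,352,210,.102)
print("side ends",a,b,np.linalg.norm(b-a),"mid",(a+b)/2,"ang mid",an((a+b)/2-ax),"perp",an(a-b)-0, "r",np.linalg.norm((a+b)/2-ax))
a,b=f(t,275,180,92,275,.105),f(t,275,180,228,296,.105)
print("top bar",a,b,"dir",an(a-b))
q=f(t,275,180,174,224,.118);print("dome",q,an(q-ax),np.linalg.norm(q-ax))
# line fits on bar rows via saturation, side view between tag and left post, and right part; top left part
for n,c,cols,z in(("side",s,(list(range(334,345))+list(range(361,368))),.105),("top",t,list(range(304,316)),.105)):
    S=cv2.cvtColor(c[0]["color"],cv2.COLOR_RGB2HSV)[:,:,1].astype(float)
    P=[]
    for u in cols:
        v0=np.interp(u,[331,370],[236.5,223]) if n=="side" else np.interp(u,[302.6,343],[262.5,268.8])
        vs=np.arange(int(v0)-4,int(v0)+5);w=np.clip(55-S[vs,u],0,None)
        if w.sum()>0:P.append((u,(w*vs).sum()/w.sum()))
    P=np.array(P);k=np.polyfit(*P.T,1);print(n,k,"res",np.std(P[:,1]-np.polyval(k,P[:,0])).round(2))
    a,b=[cast(c,u,np.polyval(k,u),z)[:2] for u in(cols[0],cols[-1])];print(" normal ang",an(a-b)+(90 if an(a-b)<90.1 else 0),a,b)
E
```

```text
side ends [ 0.4342 -0.167 ] [ 0.419  -0.3025] 0.1363772566203402 mid [ 0.4266 -0.2347] ang mid 173.83 perp 83.61 r 0.11408094043670544
top bar [ 0.4401 -0.1681] [ 0.4247 -0.2833] dir 82.39
dome [ 0.484  -0.2356] 168.46 0.05720023132069466
side [ -0.3193 341.7137] res 0.42
 normal ang 171.43 [ 0.4311 -0.1752] [ 0.4145 -0.2849]
top [  0.1534 215.8824] res 0.18
 normal ang 172.45 [ 0.4392 -0.173 ] [ 0.4351 -0.2041]
```

All the estimates of the salt angle (171.4–173.8°, and 172.6° by tracking the turn) agree with the pointer's 172.5 ± 1°. I settle for a moment and hand in.

>>> apply_moves(increments=[0.03,0,0,0,0,0,0,0.03,0,0,0,0,0,0,0.03,0,0,0,0,0,0,0.03,0,0,0,0,0,0])

```text
clock: 14.45
position: [0.54, -0.247, 0.1653]
tcp_rot: [0.204, 3.135, -0.003]
ft_force: [-9.8, -0.9, 18.7]
grip_width: 0.0382
grip_force: 60.7
```

```bash
python3 -c "
from bench import r
o=r.get_obs();print(o['ft_force'],o['grip_force'],o['tcp_rot']);print(r.job_done())"
```

```text
[-9.81573845 -0.94161714 18.74589754] 60.691784298978746 [ 2.04251173e-01  3.13472723e+00 -2.73020254e-03]
the job is handed in; nothing more can be done
None
```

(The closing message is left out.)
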